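# Bring the shaker to the front of the spice carousel and hold it there

### The arm

A 6-joint arm with a two-finger parallel gripper is mounted at the origin on a cart in front of the work surface, level with it; the furniture and walls round the work are solid. World frame = base frame: x ahead of the robot, y to its left, z up, the work surface at z = 0. Lengths are in mm, angles in rad, forces in N, time in s.
With the tool pointing down it reaches from about 300 to 750 mm from the base axis. Payload 8.5 kg.
Tool frame: the origin (TCP) lies between the finger pads; the fingertips stand 22 mm ahead of it and the grasp point (between the pads) lies 3 mm ahead of it; z points along the fingers, y is the line along which they close (so a half turn about z gives the same grasp; the last joint's range is limited). The gripper opens to 88 mm and grips with 3 to 60 N. Pads are 18 mm wide; open, the fingers measure 123 mm over their backs; the gripper's body (75 mm by 187 mm) begins 45 mm behind the grasp point.
Start: joints at [-0.215, 0.381, 1.297, -0, 1.464, -0.215], TCP at [549.982, 0.002, 260.748] pointing down, gripper open.
Joint ranges: [-3.11, 3.11], [-0.89, 2.33], [0.22, 2.48], [-1.42, 4.56], [0.17, 2.85], [-2.88, 2.88]. Speed limits (rad/s): [2.39, 2.39, 3.14, 3.14, 3.14, 3.14].

### API

Orientations are given as a unit quaternion [x, y, z, w].
In Python, from rig import sense, optics, hand_in, spot_in, silhouettes gives the robot as it stands.
- The arm moves only by the tool step_arm, never from a script. Its argument "increments" is a list of rows, each a list of 6 numbers: the shift along the tool's x, y, z in m, then the turn, a rotation vector about the tool's x, y, z in rad. A call has 1 to 12 rows; each row shifts and turns the commanded pose from where the row before left it, along the tool's axes as they then stand; what a row does not reach is not made up. A row lasts 1/12 s, in which the tool goes at most 41.7 mm and 7.16 degrees, less where a joint would pass 70% of its speed; a pose out of reach is approached as far as the arm can. A call is refused whole if a number of a shift passes 0.0417 or a number of a turn 0.125, either way. A call with a gripper value outside its range is refused whole. "fingers" is the opening in per cent of the stroke, from 0 (shut) to 100 (fully open), set as the call begins (left out, the last holds). The fingers move at their own pace and stop on an object; "squeeze" is the grip in N (left out, the last holds). Time passes only in rows, so rows that do not move let the fingers close. It gives the time, the measured TCP pose, the force, the opening and the grip force at its end, in the units of the state.
- sense(): the state, without advancing time (a new reading comes with each control period).
- optics.read_camera(name): name is "scene" or "side" or "wrist"; returns a dict with "color" (480x640x3 uint8, blue, green, red), "camera_matrix" (3x3 intrinsics, pixels), "R" (3x3) and "t" (3): a world point X has camera coordinates R X + t; the wrist camera has in their place "mount" (4x4, takes a point from camera to tool coordinates, whose origin is the TCP and whose axes are the flange's). Camera axes: x right, y down, z forward; pixel columns grow to the right and rows downward; lengths in mm; the calibration is good to about 2 mm. A picture is of the moment at which its call begins: read the wrist's pose just before it. There is no depth.
- hand_in(): hands the job in; it is judged then, once.
Trained networks look in the newest picture that a camera, given by its name, has taken for a name from the list of things; names that differ only in an ending like _2 or _b are one class to them, and where a whole thing is asked for, a point or a joint stands for the part that bears it (a point fixed in the world has none). Each returns a list of dicts, best first, with "p" (0 to 1); they miss things now and then, are a little off and sometimes report something else, mostly with a low value. They report only what shows in the picture. A call takes as long as a camera call. They do not tell look-alikes from the thing itself.
- spot_in(query, camera): "extent" ([centre column, centre row, width, height] in pixels, round what is visible of it).
- silhouettes(query, camera): "region" (480x640 bool, what is visible of it) and "extent" ([centre column, centre row, width, height] in pixels, round what is visible of it).
The state is a dict: "time": time; "joint_pos": joint angles; "qd": joint speeds; "tau": joint torques, N m; "ee_pos": TCP position; "tool_rot": TCP orientation; "force": force on the tool from outside, world axes, zero at the start; "moment": the same for the moment, N m; "grip_width": finger opening in mm; "finger_force": force on a finger pad.
Only numpy, scipy, OpenCV 4.12 (cv2) and the standard library are available. Lean on these libraries where they do the work, as an engineer would, in place of code of your own. Each camera call takes 0.05 s, during which the arm holds its last target. There are 200 camera calls.

### The job

Take the spice carousel by the wooden bar on top of its post and turn it until the short shaker with the domed top stands squarely in line with the pointer of the foot, so that I can lift it out. Turn gently enough that all four jars stay upright in their wooden cups, and leave the mug, lemon and garlic alone. Finish still gripping the bar firmly and holding the carousel still: do not let go at the end.

Things in the scene. Friction and masses are not known exactly. Their poses are not given: they have to be found in the camera images.
- base: The fixed wooden foot: a round disc 200 mm across, 12 mm high, on the worktop. Origin: on the carousel's turning axis, at worktop height. Its own -x axis is the front: there a tongue 30 mm wide with a pointed end and a steel strip sticks out from under the turntable to 151 mm from the axis. The foot stands turned by up to 0.4 rad.
- front (a point): Point on the foot's front line, straight towards the pointer, 78 mm from the turning axis and 22 mm above the worktop (the level of the turntable's top): where the middle of the shaker shall stand, seen from above.
- turntable (a joint): Angle of the turntable in rad, 0 at the start of every run whatever way it stands, growing anticlockwise seen from above; no stop within three turns either way. It turns with light friction (about 0.05 N m), either way, and stays where it is left.
- deck (a point): Centre of the turntable's top, on the turning axis, 22 mm above the worktop. The turntable is a wooden disc 232 mm across with four open wooden cups (57 mm across, 40 mm high) 90 degrees apart, their centres 78 mm from the axis; a jar stands loose in each, with about about 2 mm of play all round. A steel post 15 mm thick rises in the middle and carries the bar.
- handle: The wooden bar on top of the post, fixed to the turntable so that turning the bar turns the jars by the same angle: 64 mm long along its own x axis, 18 mm wide along its y axis, 30 mm high, level, centred on the turning axis. The line of the bar lies half-way between the cups (45 degrees from each). Origin: on the axis at the bar's underside, 138 mm above the worktop; its top is at 168 mm. Nothing else of the carousel reaches above 128 mm.
- grip (a point): Middle of the bar, on the turning axis, 156 mm above the worktop: the point to grip, from above, across the bar's 18 mm width. The wall cabinet's lower edge hangs 620 mm above the worktop from x = 0.57 m on: bring the wrist in low, from the robot's side.
- shaker_mid (a point): Middle of the shaker, half-way up (67 mm above the worktop). The shaker is the odd one of the four jars: 44 mm across, only 90 mm high, a clear glass with a domed, perforated metal top. It may stand in any of the four open wooden cups.
- jar_a_mid (a point): Middle of one of the three taller jars, half-way up (75 mm above the worktop): 45 mm across, 106 mm high, with a flat, broad screw cap. They may stand in any of the cups.
- jar_b_mid (a point): Middle of one of the three taller jars, half-way up (75 mm above the worktop): 45 mm across, 106 mm high, with a flat, broad screw cap. They may stand in any of the cups.
- jar_c_mid (a point): Middle of one of the three taller jars, half-way up (75 mm above the worktop): 45 mm across, 106 mm high, with a flat, broad screw cap. They may stand in any of the cups.
- mug_mid (a point): Middle of a mug (85 mm across without the handle, 93 mm high) standing about 200 mm to the left of the carousel's axis; a bystander.
- lemon_mid (a point): Middle of a lemon (71 x 53 x 51 mm) lying about 195 mm to the right of the axis; a bystander.
- garlic_mid (a point): Middle of a garlic bulb (56 mm) lying to the right of the axis, in front of the lemon; a bystander.
There are look-alikes about, which are no part of the job. What is shaped like the part that bears jar_b_mid but red is not meant.

How it is judged:
By the outcome, as a careful person would: the job done as asked, in the order asked, and still so for the second after the job is handed in, while the arm keeps its last pose, push and grip.
It also fails if it takes over 45 s, if anything falls off the work surface, if the arm or the gripper's body presses on something with over 40 N, if the wrist force passes 120 N, or if a joint passes its speed limit or range.

## Working session

There is one attempt and no reset: what is moved stays moved. The work goes in short steps, Python scripts to look and compute and a tool call to move; the robot and the scene stay as the last step left them, time stands still between calls to the robot, and variables do not carry over. Pictures are saved under pics/ and viewed, at most 10 in all, crops included, and the job is handed in when it is done.

Besides the shell and the picture viewer there is one more tool, called after "Request:" in YAML: its name, and indented under it one key for each argument. step_arm: Moves the arm, as the interface text tells. Its arguments: {"type":"object","properties":{"increments":{"type":"array","items":{"type":"array","items":{"type":"number"}}},"fingers":{"type":"number"},"squeeze":{"type":"number"}},"required":["increments"]}

```bash
mkdir -p pics; cat > h.py <<'E'
import numpy as np, cv2
from rig import sense, optics, hand_in, spot_in, silhouettes
E
python3 - <<'E'
from h import *
s=sense();print(s)
out=[]
for n in ["scene","side","wrist"]:
    d=optics.read_camera(n);cv2.imwrite(f"pics/{n}0.png",d["color"]);print(n,d["camera_matrix"].tolist(),[np.round(d[k],3).tolist() for k in ("R","t","mount") if k in d])
    for q in ["base","handle","shaker_mid","jar_a_mid"]:
        print(q,[(round(r["p"],2),np.round(r["extent"]).tolist()) for r in spot_in(q,n)])
E
```

```text
{'time': 0.0, 'joint_pos': array([-2.15288958e-01,  3.81164263e-01,  1.29827288e+00, -1.03190907e-05,
        1.46358564e+00, -2.15269933e-01]), 'qd': array([-1.44402186e-03,  3.46694793e-04, -9.75439935e-04,  6.37095060e-05,
       -1.50162450e-03, -1.66730629e-03]), 'tau': array([-6.18006070e-04, -4.37936819e+01, -2.24552107e+01,  7.13253510e-02,
        3.52583989e-02, -8.49877097e-05]), 'ee_pos': array([5.49742881e+02, 5.75685832e-02, 2.60150699e+02]), 'tool_rot': array([ 7.07112934e-01,  7.07100267e-01, -3.90261621e-04, -5.99199443e-04]), 'force': array([-0.19870861,  0.18212153, -0.1810403 ]), 'moment': array([0.09699046, 0.00544464, 0.0433297 ]), 'finger_force': 0.0, 'grip_width': 88.31606096925726}
scene [[544.2181239214341, 0.0, 320.6490894947221], [0.0, 544.2181239214341, 245.9966910205894], [0.0, 0.0, 1.0]] [[[-0.903, -0.429, 0.009], [-0.295, 0.607, -0.738], [0.311, -0.669, -0.675]], [534.415, 202.438, 1098.31]]
base [(0.58, [403.0, 267.0, 16.0, 12.0])]
handle [(0.95, [363.0, 193.0, 30.0, 25.0])]
shaker_mid [(0.64, [392.0, 210.0, 16.0, 27.0])]
jar_a_mid [(0.82, [374.0, 236.0, 25.0, 37.0])]
side [[603.8432612058194, 0.0, 323.0675611504625], [0.0, 603.8432612058194, 235.98244532880537], [0.0, 0.0, 1.0]] [[[-0.764, -0.646, -0.015], [-0.341, 0.423, -0.84], [0.548, -0.636, -0.543]], [486.387, 259.387, 1025.329]]
base [(0.61, [423.0, 281.0, 22.0, 14.0])]
handle [(0.74, [385.0, 198.0, 27.0, 23.0])]
shaker_mid [(0.75, [418.0, 224.0, 18.0, 29.0])]
jar_a_mid [(0.76, [390.0, 239.0, 22.0, 42.0])]
wrist [[365.8328469993944, 0.0, 320.929104455169], [0.0, 365.8328469993944, 237.41717589692834], [0.0, 0.0, 1.0]] [[[-0.0, -0.958, -0.288, 73.869], [1.0, -0.0, -0.001, 0.329], [0.001, -0.288, 0.958, -124.269], [0.0, 0.0, 0.0, 1.0]]]
base [(0.78, [183.0, 248.0, 33.0, 27.0])]
handle [(0.57, [291.0, 336.0, 90.0, 38.0])]
shaker_mid [(0.97, [240.0, 338.0, 38.0, 38.0])]
jar_a_mid [(0.77, [228.0, 250.0, 74.0, 78.0])]
```

```bash
python3 - <<'E'
import cv2
a=cv2.imread("pics/scene0.png")[130:330,260:520];cv2.imwrite("pics/scene0c.png",cv2.resize(a,None,fx=3,fy=3,interpolation=2)[:600,:800])
E
```

```text
(no output)
```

View pics/wrist0.png

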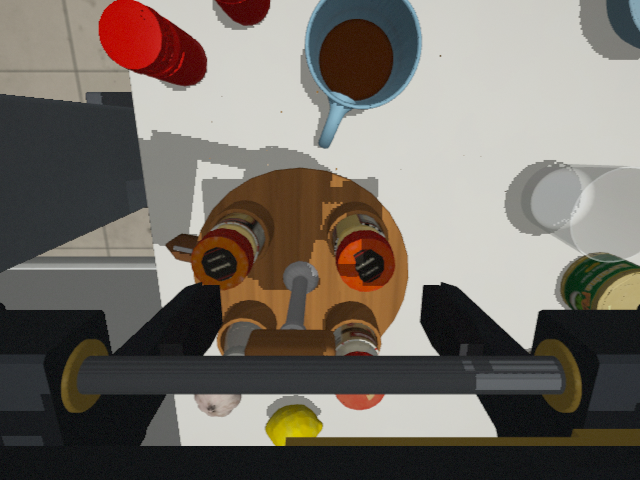

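View pics/scene0c.png

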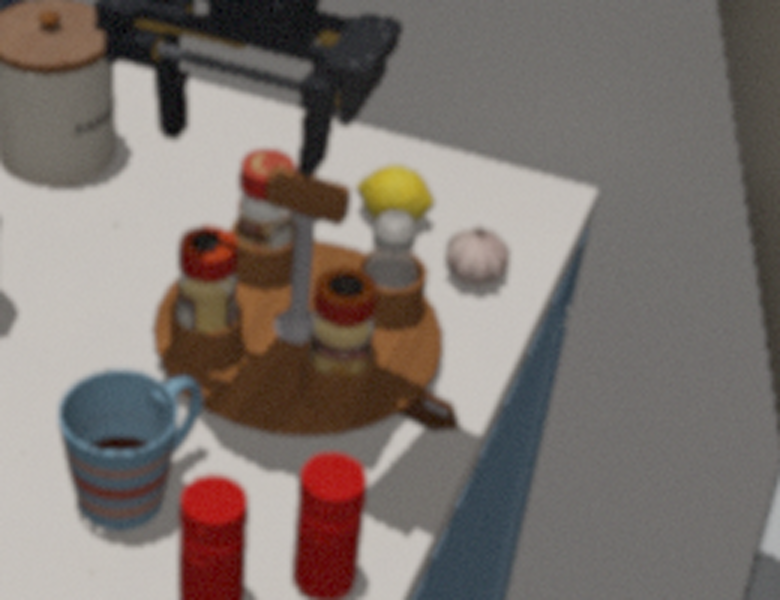

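```bash
cat >> h.py <<'E'
from scipy.spatial.transform import Rotation as Ro
def cam(name):
    s=sense(); d=optics.read_camera(name)
    if "mount" in d:
        T=np.eye(4);T[:3,:3]=Ro.from_quat(s["tool_rot"]).as_matrix();T[:3,3]=s["ee_pos"]
        M=np.linalg.inv(T@d["mount"]); d["R"]=M[:3,:3];d["t"]=M[:3,3]
    return d
def onplane(d,uv,z):
    r=d["R"].T@np.linalg.solve(d["camera_matrix"],[*uv,1]);c=-d["R"].T@d["t"]
    return c+r*(z-c[2])/r[2]
def proj(d,X):
    p=d["camera_matrix"]@(d["R"]@np.asarray(X,float).T+d["t"][:,None]);return (p[:2]/p[2]).T
E
python3 - <<'E'
from h import *
d=cam("wrist")
for n,uv,z in [("postbase",(300,277),24),("tip",(167,245),6),("jarTL cap",(220,262),128),("jarTR cap",(369,263),128),("shaker top",(238,338),110),("bar L",(247,343),160),("bar R",(335,343),160),("disc left",(193,256),22),("disc right",(408,262),22),("disc top",(300,168),22)]:
    print(n,onplane(d,uv,z).round(0))
for n,z in (("scene",153),("side",153)):
    d=cam(n)
    for q in ("handle","shaker_mid"):
        r=spot_in(q,n)[0]; print(n,q,onplane(d,r["extent"][:2],153 if q=="handle" else 67).round(0))
E
```

```text
postbase [528. -79.  24.]
tip [382. -49.   6.]
jarTL cap [475. -23. 128.]
jarTR cap [586. -23. 128.]
shaker top [479. -99. 110.]
bar L [498. -71. 160.]
bar R [560. -71. 160.]
disc left [415. -56.  22.]
disc right [642. -62.  22.]
disc top [530.  36.  22.]
scene handle [530. -75. 153.]
scene shaker_mid [ 479. -155.   67.]
side handle [530. -81. 153.]
side shaker_mid [ 484. -153.   67.]
```

The shaker is the odd jar at wrist pixel (240,338), scene crop about (395,255). It has clear glass and a metal dome, and it is the only one of the four without a flat screw cap. The two all-red jars at the wrist picture's top left and scene bottom stand on the worktop, so they are not meant. The axis is at about (529,-79), the bar lies along x, the pointer is at about 168° and the shaker at about 225°. I'll move above the bar and turn the gripper.

Request:
step_arm:
  increments:
    - [-0.02,-0.005,0,0,0,0]
    - [-0.02,-0.005,0,0,0,0]
    - [-0.02,-0.006,0,0,0,0]
    - [-0.019,-0.005,0,0,0,0]
    - [0,0,0,0,0,-0.12]
    - [0,0,0,0,0,-0.12]
    - [0,0,0,0,0,-0.12]
    - [0,0,0,0,0,-0.12]
    - [0,0,0,0,0,-0.12]
    - [0,0,0,0,0,-0.12]
    - [0,0,0,0,0,-0.12]
    - [0,0,0,0,0,-0.12]
  fingers: 100

```text
time: 2.1
ee_pos: [529.0, -79.0, 260.7]
tool_rot: [0.298, 0.955, -0.0, -0.0]
force: [0.3, 0.4, -0.8]
grip_width: 88.0
finger_force: 0.0
```

Request:
step_arm:
  increments:
    - [0,0,0,0,0,-0.122]
    - [0,0,0,0,0,-0.122]
    - [0,0,0,0,0,-0.122]
    - [0,0,0,0,0,-0.122]
    - [0,0,0,0,0,-0.122]
    - [0,0,0,0,0,0]
    - [0,0,0,0,0,0]
    - [0,0,0,0,0,0]

```text
time: 2.77
ee_pos: [529.0, -79.0, 260.8]
tool_rot: [0.002, 1.0, -0.0, 0.0]
force: [1.0, -0.5, 0.6]
grip_width: 88.2
finger_force: 0.0
```

```bash
python3 - <<'E'
from h import *
s=sense();print(s["ee_pos"],Ro.from_quat(s["tool_rot"]).as_matrix().round(3).tolist(),s["joint_pos"].round(2))
d=cam("wrist");cv2.imwrite("pics/wrist1.png",d["color"])
np.savez("w1.npz",R=d["R"],t=d["t"],camera_matrix=d["camera_matrix"])
for q in ["base","handle","shaker_mid","jar_a_mid","turntable"]:
    print(q,[(round(r["p"],2),np.round(r["extent"]).tolist()) for r in spot_in(q,"wrist")])
E
```

```text
[528.99262604 -78.99048908 260.76039761] [[-1.0, 0.004, 0.0], [0.004, 1.0, -0.0], [-0.0, -0.0, -1.0]] [-0.37  0.35  1.34  0.    1.45 -1.94]
base [(0.86, [350.0, 66.0, 33.0, 46.0])]
handle [(0.75, [321.0, 242.0, 32.0, 99.0])]
shaker_mid [(0.93, [253.0, 149.0, 61.0, 56.0])]
jar_a_mid [(0.88, [396.0, 154.0, 75.0, 66.0])]
turntable [(0.74, [320.0, 195.0, 228.0, 224.0])]
```

View pics/wrist1.png

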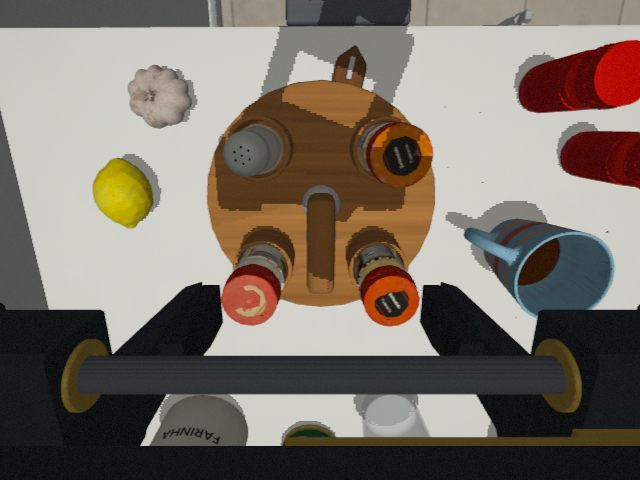

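The picture shows the shaker with its perforated dome at (253,149). The pointer tip is at (354,46), the bar runs from (320,195) to (320,290), and the disc is centred near (320,193).

```bash
python3 - <<'E'
from h import *
d=dict(np.load("w1.npz"))
P={}
for n,uv,z in [("left",(207,195),22),("right",(435,195),22),("top",(320,80),22),("tip",(354,46),6),("strip0",(348,79),10),("strip1",(352,60),10),("shaker dome",(247,151),112),("jarTR",(403,154),128),("jarBL",(250,300),128),("jarBR",(390,302),128),("bar far",(320,289),168),("bar near",(320,194),168)]:
    P[n]=onplane(d,uv,z);print(n,P[n].round(1))
c=np.array([P["top"][0]+116,(P["left"][1]+P["right"][1])/2]);print("c",c)
for n in ("tip","shaker dome","jarTR","jarBL","jarBR"):
    v=P[n][:2]-c;print(n,np.hypot(*v).round(1),np.degrees(np.arctan2(v[1],v[0])).round(1)%360)
for q in ("base","turntable","shaker_mid"):
    pass
img=cv2.imread("pics/wrist1.png");hsv=cv2.cvtColor(img,cv2.COLOR_BGR2HSV)
# overlay model
def circ(c,r,z,col):
    a=np.linspace(0,2*np.pi,73);p=proj(d,np.c_[c[0]+r*np.cos(a),c[1]+r*np.sin(a),0*a+z]);cv2.polylines(img,[p.round().astype(int)],True,col,1)
circ(c,116,22,(255,0,0))
f=np.radians(168.5)
for th in np.radians([224.5,134.5,44.5,314.5]):
    m=c+78*np.array([np.cos(th),np.sin(th)]);circ(m,28.5,62,(0,255,0))
    circ(m,22,110,(255,255,0))
p=proj(d,[[*c,22],[c[0]+151*np.cos(f),c[1]+151*np.sin(f),12]]);cv2.line(img,*[tuple(map(int,x)) for x in p.round()],(0,0,255),1)
cv2.imwrite("pics/ov1.png",cv2.resize(img[20:340,180:460],None,fx=1.85,fy=1.85))
E
```

```text
left [ 519.1 -193.4   22. ]
right [520.2  34.9  22. ]
top [413.2 -79.7  22. ]
tip [382.1 -47.7   6. ]
strip0 [411.  -53.1  10. ]
strip1 [394.7 -49.7  10. ]
shaker dome [ 471.  -132.9  112. ]
jarTR [472.6 -22.8 128. ]
jarBL [ 582.4 -134.5  128. ]
jarBR [584.6 -26.2 128. ]
bar far [554.9 -80.2 168. ]
bar near [493.  -79.9 168. ]
c [529.16710968 -79.21755989]
tip 150.4 167.9
shaker dome 79.2 222.7
jarTR 79.9 135.1
jarBL 76.8 313.9
jarBR 76.7 43.7
```

View pics/ov1.png

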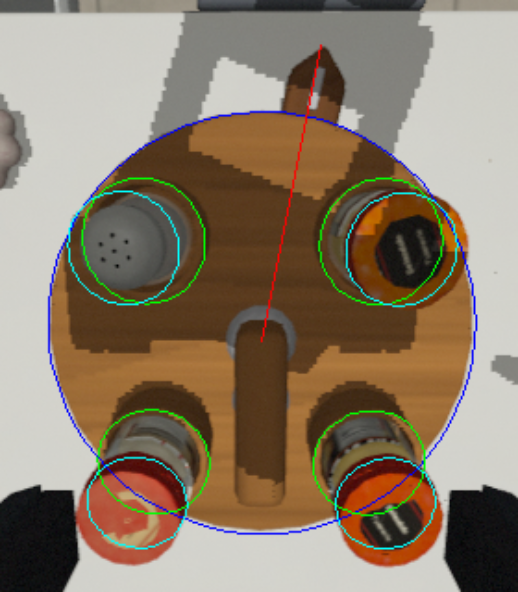

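Request:
step_arm:
  increments:
    - [0,0,0.02,0,0,0]
    - [0,0,0.02,0,0,0]
    - [0,0,0.02,0,0,0]
    - [0,0,0.015,0,0,0]
    - [0,0,0.01,0,0,0]
    - [0,0,0.008,0,0,0]
    - [0,0,0.006,0,0,0]
    - [0,0,0.002,0,0,0]
    - [0,0,0,0,0,0]
  fingers: 60

```text
time: 3.82
ee_pos: [529.0, -79.0, 159.7]
tool_rot: [0.0, 1.0, 0.0, -0.0]
force: [0.5, 1.1, 0.3]
grip_width: 53.2
finger_force: 0.0
```

Request:
step_arm:
  increments:
    - [0,0,0,0,0,0]
    - [0,0,0,0,0,0]
    - [0,0,0,0,0,0]
    - [0,0,0,0,0,0]
    - [0,0,0,0,0,0]
    - [0,0,0,0,0,0]
    - [0,0,0,0,0,0]
    - [0,0,0,0,0,0]
    - [0,0,0,0,0,0]
    - [0,0,0,0,0,0]
  fingers: 0
  squeeze: 35

```text
time: 4.65
ee_pos: [529.1, -79.2, 160.1]
tool_rot: [0.0, 1.0, -0.0, 0.0]
force: [-1.4, -3.0, 4.9]
grip_width: 17.6
finger_force: 40.7
```

Request:
step_arm:
  increments:
    - [0,0,0,0,0,0.01]
    - [0,0,0,0,0,0.02]
    - [0,0,0,0,0,0.03]
    - [0,0,0,0,0,0.04]
    - [0,0,0,0,0,0.04]
    - [0,0,0,0,0,0.04]
    - [0,0,0,0,0,0.04]
    - [0,0,0,0,0,0.04]
    - [0,0,0,0,0,0.04]
    - [0,0,0,0,0,0.04]
    - [0,0,0,0,0,0.04]
    - [0,0,0,0,0,0.04]

```text
time: 5.65
ee_pos: [529.0, -79.6, 160.1]
tool_rot: [0.21, 0.978, -0.001, 0.0]
force: [-2.6, -4.7, 4.9]
grip_width: 17.9
finger_force: 40.7
```

Request:
step_arm:
  increments:
    - [0,0,0,0,0,0.04]
    - [0,0,0,0,0,0.04]
    - [0,0,0,0,0,0.04]
    - [0,0,0,0,0,0.04]
    - [0,0,0,0,0,0.04]
    - [0,0,0,0,0,0.04]
    - [0,0,0,0,0,0.04]
    - [0,0,0,0,0,0.04]
    - [0,0,0,0,0,0.04]
    - [0,0,0,0,0,0.03]
    - [0,0,0,0,0,0.02]
    - [0,0,0,0,0,0.01]

```text
time: 6.65
ee_pos: [528.8, -80.0, 160.1]
tool_rot: [0.409, 0.913, -0.001, 0.0]
force: [-4.1, -7.0, 5.2]
grip_width: 18.0
finger_force: 40.7
```

Request:
step_arm:
  increments:
    - [0,0,0,0,0,0.02]
    - [0,0,0,0,0,0.03]
    - [0,0,0,0,0,0.03]
    - [0,0,0,0,0,0.02]
    - [0,0,0,0,0,0.01]
    - [0,0,0,0,0,0]
    - [0,0,0,0,0,0]
    - [0,0,0,0,0,0]

```text
time: 7.32
ee_pos: [528.7, -80.1, 160.1]
tool_rot: [0.458, 0.889, -0.001, 0.0]
force: [-3.9, -7.9, 6.1]
grip_width: 17.7
finger_force: 40.7
```

```bash
cat > look.py <<'E'
from h import *
s=sense();R=Ro.from_quat(s["tool_rot"]).as_matrix();print(s["time"],s["ee_pos"],"tool x dir",np.degrees(np.arctan2(R[1,0],R[0,0])),s["joint_pos"].round(2),s["force"],s["moment"],s["grip_width"],s["finger_force"])
for n in ("wrist","side","scene"):
    d=cam(n);cv2.imwrite(f"pics/{n}2.png",d["color"])
    np.savez(n+"2.npz",R=d["R"],t=d["t"],camera_matrix=d["camera_matrix"])
    for q in ["base","shaker_mid"]:
        print(n,q,[(round(r["p"],2),np.round(r["extent"]).tolist()) for r in spot_in(q,n)])
E
python3 look.py
```

```text
7.3167 [528.69793049 -80.06197694 160.08775379] tool x dir 125.49848936993818 [-0.37  0.45  1.5  -0.    1.19 -0.99] [-3.86088314 -7.88570515  6.14002935] [-0.97946546  0.56171522 -0.04212404] 17.668018341896968 40.703052654862404
wrist base [(0.65, [203.0, 94.0, 49.0, 52.0])]
wrist shaker_mid [(0.86, [222.0, 160.0, 98.0, 86.0])]
side base [(0.54, [422.0, 281.0, 22.0, 15.0])]
side shaker_mid [(0.59, [411.0, 242.0, 16.0, 28.0])]
scene base [(0.65, [402.0, 267.0, 16.0, 10.0])]
scene shaker_mid [(0.87, [392.0, 232.0, 16.0, 29.0])]
```

View pics/wrist2.png

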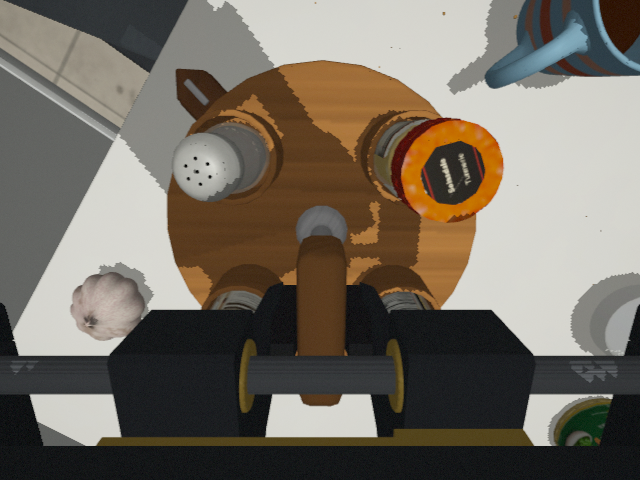

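The bar is gripped and has turned 54.4°. The shaker's dome is at (207,166), close to the pointer at (180,75), and all the jars are upright. Next I measure what is left.

```bash
python3 - <<'E'
from h import *
from scipy.optimize import least_squares
d=dict(np.load("wrist2.npz"));img=cv2.imread("pics/wrist2.png")
# disc edge fit: orange hue vs white around left/top/right edge
e=[(168,205),(170,225),(177,262),(260,73),(290,65),(323,61),(360,66),(400,82),(475,230),(470,260)]
P=np.array([onplane(d,uv,22)[:2] for uv in e])
r=least_squares(lambda c:np.hypot(*(P-c).T)-116,[529,-80],loss="soft_l1");print("c",r.x,r.fun.round(1))
def ang(n,uv,z,c):
    v=onplane(d,uv,z)[:2]-c;print(n,np.hypot(*v).round(1),(np.degrees(np.arctan2(v[1],v[0]))%360).round(2))
for c in (r.x,np.array([528.9,-79.8])):
    ang("tip",(178,69),6,c);ang("strip",(187,83),10.,c);ang("strip2",(207,104),10,c);ang("domeholes",(199,171),112,c)
# overlay
def circ(m,r,z,col):
    a=np.linspace(0,2*np.pi,73);p=proj(d,np.c_[m[0]+r*np.cos(a),m[1]+r*np.sin(a),0*a+z]);cv2.polylines(big,[((p-[150,40])*2.4).round().astype(int)],True,col,1)
big=cv2.resize(img[40:290,150:480],None,fx=2.4,fy=2.4)
c=r.x;circ(c,116,22,(255,0,0));th=np.radians(224.7-54.4)
m=c+78*np.array([np.cos(th),np.sin(th)]);circ(m,28.5,62,(0,255,0));circ(m,22,22,(0,255,0));circ(m,21,103,(255,255,0))
f=np.radians(167.7)
p=proj(d,[[*c,22],[c[0]+151*np.cos(f),c[1]+151*np.sin(f),12]]);cv2.line(big,*[tuple(((x-[150,40])*2.4).round().astype(int).tolist()) for x in p],(0,0,255),1)
cv2.imwrite("pics/ov2.png",big)
E
```

```text
c [530.37179006 -79.97247224] [-0.8 -2.2 -1.6  0.8 -0.1  0.2 -0.3 -0.8 -3.2 -1.9]
tip 152.4 167.26
strip 140.9 167.8
strip2 122.2 167.74
domeholes 80.4 172.12
tip 150.9 167.2
strip 139.4 167.74
strip2 120.7 167.67
domeholes 79.0 172.1
```

View pics/ov2.png

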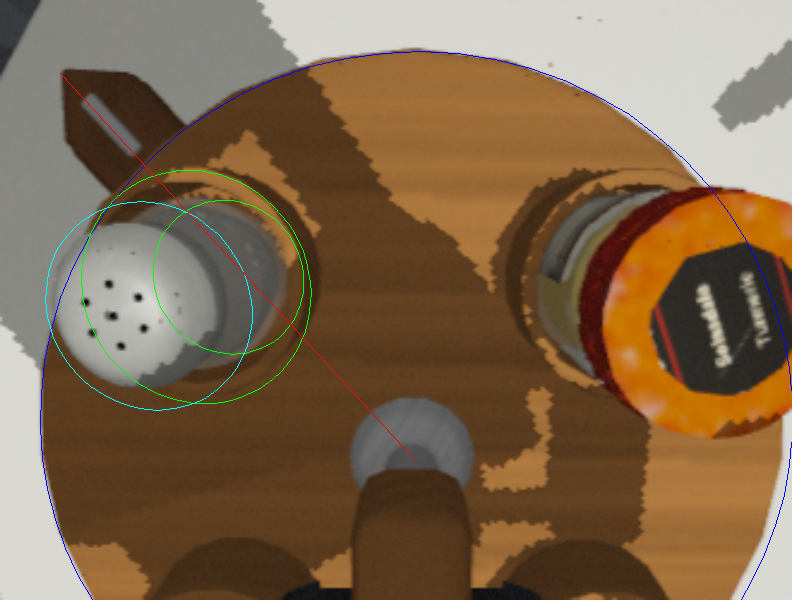

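```bash
python3 - <<'E'
from h import *
c=np.array([529.,-80.])
def A(p):v=p[:2]-c;return np.hypot(*v).round(1),(np.degrees(np.arctan2(v[1],v[0]))%360).round(2)
d=dict(np.load("wrist2.npz"))
print("w2 apex",A(onplane(d,(197,171),112)),"jarTR",A(onplane(d,(453,172),128)))
d1=dict(np.load("w1.npz"));print("w1 apex",A(onplane(d1,(242,155),112)))
for n in ("side","scene"):
    d=cam(n);r=silhouettes("shaker_mid",n)[0]["region"];b=silhouettes("base",n)[0]["region"]
    ys,xs=np.nonzero(r);print(n,"shaker",xs.min(),xs.max(),ys.min(),ys.max(),"col mid by row",[(y,(xs[ys==y].min(),xs[ys==y].max())) for y in range(ys.min(),ys.max()+1,3)])
    yb,xb=np.nonzero(b);print("base",xb.min(),xb.max(),yb.min(),yb.max())
    for a in (168,170,172,174):
        t=np.radians(a);X=[[c[0]+78*np.cos(t),c[1]+78*np.sin(t),z] for z in (70,90,112)];print(a,proj(d,X).round(1).tolist())
    t=np.radians(167.7);print("tip",proj(d,[[c[0]+151*np.cos(t),c[1]+151*np.sin(t),8]]).round(1))
a=cv2.imread("pics/side2.png")[180:300,360:500];cv2.imwrite("pics/side2c.png",cv2.resize(a,None,fx=5,fy=5,interpolation=2))
E
```

```text
w2 apex (np.float64(79.8), np.float64(172.43)) jarTR (np.float64(78.7), np.float64(80.71))
w1 apex (np.float64(79.2), np.float64(225.82))
side shaker 332 434 185 280 col mid by row [(185, (np.int64(385), np.int64(387))), (188, (np.int64(382), np.int64(389))), (191, (np.int64(382), np.int64(389))), (194, (np.int64(382), np.int64(389))), (197, (np.int64(381), np.int64(389))), (200, (np.int64(381), np.int64(389))), (203, (np.int64(381), np.int64(389))), (206, (np.int64(381), np.int64(389))), (209, (np.int64(382), np.int64(389))), (212, (np.int64(382), np.int64(388))), (215, (np.int64(382), np.int64(387))), (218, (np.int64(381), np.int64(387))), (221, (np.int64(370), np.int64(388))), (224, (np.int64(369), np.int64(399))), (227, (np.int64(369), np.int64(419))), (230, (np.int64(369), np.int64(404))), (233, (np.int64(341), np.int64(403))), (236, (np.int64(338), np.int64(426))), (239, (np.int64(336), np.int64(428))), (242, (np.int64(334), np.int64(430))), (245, (np.int64(333), np.int64(432))), (248, (np.int64(332), np.int64(433))), (251, (np.int64(333), np.int64(434))), (254, (np.int64(335),
[... 531 characters left out ...]
[411.9, 235.7], [412.6, 226.9]]
tip [[431.3 285. ]]
scene shaker 380 398 219 245 col mid by row [(219, (np.int64(389), np.int64(392))), (222, (np.int64(385), np.int64(396))), (225, (np.int64(384), np.int64(397))), (228, (np.int64(384), np.int64(398))), (231, (np.int64(383), np.int64(397))), (234, (np.int64(382), np.int64(397))), (237, (np.int64(381), np.int64(397))), (240, (np.int64(380), np.int64(397))), (243, (np.int64(382), np.int64(397)))]
base 394 411 261 272
168 [[388.3, 236.5], [389.1, 229.8], [390.1, 222.3]]
170 [[388.9, 235.8], [389.8, 229.2], [390.7, 221.6]]
172 [[389.5, 235.2], [390.3, 228.5], [391.3, 221.0]]
174 [[390.1, 234.5], [390.9, 227.9], [391.8, 220.3]]
tip [[412.7 270. ]]
```

View pics/side2c.png

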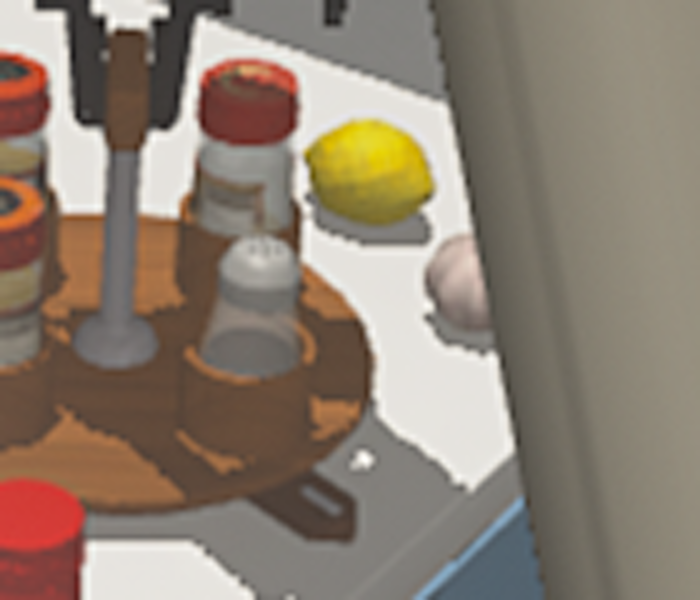

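Three cameras put the shaker at about 172°, lagging slightly in its cup, and the pointer at about 167.6°. I'll turn roughly 4° more clockwise and relieve the small side force.

Request:
step_arm:
  increments:
    - [-0.0003,-0.0004,0,0,0,0.01]
    - [-0.0003,-0.0004,0,0,0,0.02]
    - [0,0,0,0,0,0.02]
    - [0,0,0,0,0,0.01]
    - [0,0,0,0,0,0.01]
    - [0,0,0,0,0,0]
    - [0,0,0,0,0,0]
    - [0,0,0,0,0,0]
    - [0,0,0,0,0,0]
    - [0,0,0,0,0,0]

```text
time: 8.9
ee_pos: [528.6, -80.2, 160.1]
tool_rot: [0.489, 0.873, -0.0, 0.0]
force: [-3.2, -1.9, 5.7]
grip_width: 17.9
finger_force: 40.7
```

```bash
sed -i 's/{n}2.png/{n}3.png/; s/n+"2.npz"/n+"3.npz"/' look.py; python3 look.py; python3 - <<'E'
from h import *
d=dict(np.load("wrist3.npz"));img=cv2.imread("pics/wrist3.png");c=np.array([529,-80.])
big=cv2.resize(img[40:290,130:460],None,fx=2.4,fy=2.4)
f=np.radians(167.6)
for z,r0,r1,col in ((22,0,151,(0,0,255)),(112,0,100,(255,0,255))):
    p=proj(d,[[c[0]+r*np.cos(f),c[1]+r*np.sin(f),z if z>50 else 12+10*(r==0)] for r in (r0,r1)]);cv2.line(big,*[tuple(((x-[130,40])*2.4).round().astype(int).tolist()) for x in p],col,1)
cv2.imwrite("pics/ov3.png",big)
E
```

```text
8.9 [528.62515144 -80.15901526 160.07633457] tool x dir 121.50518975945612 [-0.37  0.45  1.5  -0.    1.19 -0.92] [-3.20567693 -1.91949764  5.74222604] [-0.34555283  0.32474466 -0.04092808] 17.901575328220837 40.671537620946765
wrist base [(0.63, [191.0, 104.0, 53.0, 50.0])]
wrist shaker_mid [(0.82, [220.0, 161.0, 97.0, 85.0])]
side base [(0.68, [423.0, 280.0, 21.0, 18.0]), (0.37, [386.0, 198.0, 11.0, 26.0])]
side shaker_mid [(0.88, [406.0, 241.0, 16.0, 25.0])]
scene base [(0.5, [405.0, 268.0, 20.0, 11.0])]
scene shaker_mid [(0.9, [390.0, 232.0, 16.0, 29.0])]
```

View pics/ov3.png

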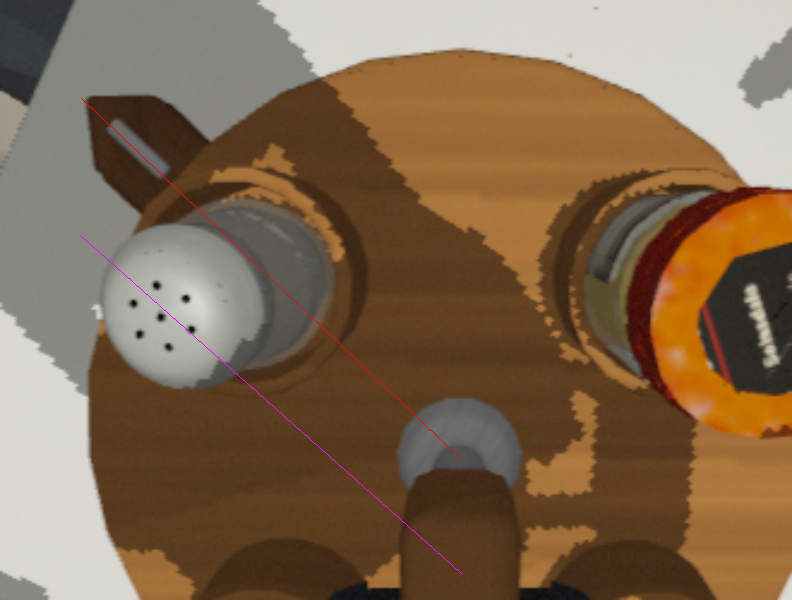

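The shaker's centre hole is within about 1.5 mm of the pointer line, and its cup is within about 1° on the other side. Everything is upright and the grip is at 40 N, so I'm handing in.

```bash
python3 -c "
from h import *
print(hand_in())"
```

```text
the job is handed in; nothing more can be done
None
```

I turned the carousel about 58° clockwise, so the domed shaker now stands in line with the pointer to within about 1° (1.5 mm), as measured from the camera pictures. The last pictures showed no jar tipped, I kept clear of the mug, lemon and garlic, and the gripper still holds the bar at about 40 N; the job is handed in, but I got no verdict back.

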